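# Set up the swing-out spit stand for carving

### The arm

A 7-joint arm with a two-finger parallel gripper is mounted at the origin on the work surface. World frame = base frame: x ahead of the robot, y to its left, z up, the work surface at z = 0. Lengths are in m, angles in degrees, forces in N, time in s.
With the tool pointing down it reaches from about 0.4 to 0.875 m from the base axis. Payload 6.5 kg.
Tool frame: the origin (TCP) lies at the very end of the fingers, on their centre line; the grasp point (between the pads) lies hold_point_z behind it (hold_point_z is the distance from the TCP to the grasp point, in m); z points along the fingers, y is the line along which they close (so a half turn about z gives the same grasp; the last joint's range is limited). The gripper opens to 88 mm and grips with 3 to 60 N. Pads are 18 mm wide; open, the fingers measure 123 mm over their backs; the gripper's body (75 mm by 187 mm) begins 45 mm behind the grasp point.
Start: joints at [-80.512, 30.733, -0.252, 88.115, 0.149, 61.152, -4.079], TCP at [0.149, 0.633, 0.213] pointing down, gripper open.
Joint ranges: [-154.64, 154.64], [-21.42, 123.67], [-72.66, 72.17], [13.99, 137.28], [-74.86, 254.86], [10.95, 109.41], [-158.01, 158.01]. Speed limits (degrees/s): [136.94, 136.94, 180, 180, 180, 180, 180].

### API

Orientations are given as a 3x3 rotation matrix whose columns are the frame's x, y, z axes.
In Python, from cell import move_pose, move_linear, move_joints, grip, pause, solve_ik, get_image, MotionError, job_done, current_time, current_joint_pos, current_dq, current_joint_efforts, current_tcp_pos, current_tcp_rot, current_wrist_force, current_ft_torque, current_opening, current_grasp_force, hold_point_z gives the robot as it stands. Calls block until the motion is done:
- move_pose(position, orientation): joint-space move of the TCP to a pose.
- move_linear(position, frame=None, vel=0.15): straight line of the TCP; frame=None keeps the orientation; vel is the mean speed in m/s.
- move_joints(angles): joint-space move.
- grip(opening, force=None): finger opening in m; force is the grip in N (None keeps the last); returns when the fingers have stopped.
- pause(seconds).
- solve_ik(position, orientation): joint angles nearest the present ones, or None.
- get_image(name): name is "side" or "top"; returns a dict with "pixels" (400x640x3 uint8, red, green, blue), "fovy" (degrees; the focal length in pixels is half the picture's height over the tangent of half this angle, whatever the lens; pixels are square), "cx", "cy" (the principal point, pixels), "rvec" (rotation vector, rad) and "tvec" (3), from world to camera coordinates, as OpenCV has them. Camera axes: x right, y down, z forward; pixel columns grow to the right and rows downward; lengths in m; the calibration is good to about 2 mm. A picture is of the moment at which its call begins. There is no depth.
A pose or a line that the arm cannot do raises MotionError and nothing moves.
- job_done(): hands the job in; it is judged then, once.
Readings, each from a call of its own:
- current_time(): time.
- current_joint_pos(): joint angles.
- current_dq(): joint speeds.
- current_joint_efforts(): joint torques, N m.
- current_tcp_pos(): TCP position.
- current_tcp_rot(): TCP orientation.
- current_wrist_force(): force on the tool from outside, world axes, zero at the start.
- current_ft_torque(): the same for the moment, N m.
- current_opening(): finger opening in m.
- current_grasp_force(): force on a finger pad.
Only numpy, scipy, OpenCV 4.12 (cv2) and the standard library are available. Lean on these libraries where they do the work, as an engineer would, in place of code of your own. Each camera call takes 0.05 s, during which the arm holds its last target. There are 200 camera calls.

### The job

Get the spit stand ready for carving: first move the jar out of the arm's way and stand it on the cork trivet; then pull up the locking plunger and twist it so that it stays out by itself, swing the arm round from its parked hole to the other (carving) hole with the plunger still held out, and twist the plunger back so that it drops in and locks the arm. Then thread all the steel collars lying on the table onto the spit, widest at the bottom and narrowest on top, each fully home, and leave the other things on the table alone.

Things in the scene. Friction and masses are not known exactly. Their poses are not given: they have to be found in the camera images.
- stand: Fixed dark steel foot of the spit stand. Origin on the arm's vertical pivot axis, at table level (z = 0); z up; the locking plunger's axis is 65 mm from the pivot along the stand's -x.
- swing (a joint): Steel swing arm, turning about the stand's vertical pivot; it grows clockwise seen from above. 0 = parked, plunger hole 1 (arm at +70 degrees in the stand's frame, counter-clockwise from its x axis); 1.6 rad = carving position, hole 2 (arm at about -22 degrees). Range -0.06 to 1.72. Turns with light friction (about 1 N at the spit) and stays where it is left; with the pin in a hole it is locked with about 0.04 rad of play.
- spit_seat (a point): Top face of the drip plate (steel disc 100 mm across, 12 mm thick, top 42 mm above the table) at the end of the arm, on the axis of the spit, 165 mm from the pivot. Collars sit fully home on this face. The spit is an upright steel stub 22 mm in diameter and 66 mm high, its top 6 mm tapered; it can be pinched to swing the arm.
- spit_top (a point): Top of the spit stub, 108 mm above the table; moves with the arm.
- plunger (a joint): Lift of the spring plunger, m: 0 = down, pin in a hole (locked); about 0.014 = held out by its wing resting on top of the slotted block; 0.022 = upper stop. Spring pushes it down with 5 to 8 N. The pin clears the plate above 0.010. If let down between holes the pin rides on the plate (about 0.010).
- plunger_twist (a joint): Twist of the plunger, rad, counter-clockwise from above: 0 = wing in line with the slot, so it can go down (below about 0.2); stop at 1.35. It can be twisted only when lifted above 0.014; beyond about 0.5 the wing stays on top and holds the pin out.
- plunger_grip (a point): Centre of the plunger's black bar handle: 60 mm long (point's x axis), 14 mm thick (y), 26 mm high; centre 99 mm above the table when down. Its x axis lies along the stand's x at twist 0 and turns with the twist. The slotted dark block under it ends 25 mm below the bar's centre when down.
- jar_center (a point): Centre (half-way up) of a squat closed amber jar with steel lid, 64 mm in diameter, 58 mm high, 0.3 kg; stands in the arm's path.
- trivet_top (a point): Centre of the top of the fixed round cork trivet, 140 mm across, 8 mm high.
- collar68_center (a point): Centre of the widest steel spit collar: a plain ring 68 mm outside, 30 mm hole, 16 mm high, z along its axis, lying flat at the start. May be absent.
- collar60_center (a point): Centre of the second widest steel spit collar: a plain ring 60 mm outside, 30 mm hole, 16 mm high, z along its axis, lying flat at the start. May be absent.
- collar52_center (a point): Centre of the third widest steel spit collar: a plain ring 52 mm outside, 30 mm hole, 16 mm high, z along its axis, lying flat at the start. May be absent.
- collar44_center (a point): Centre of the narrowest steel spit collar: a plain ring 44 mm outside, 30 mm hole, 16 mm high, z along its axis, lying flat at the start. May be absent.
- ramekin: Bystander: small white ceramic bowl, 80 mm across, 45 mm high. To be left alone.
- spoon: Bystander: steel serving spoon lying flat, 220 mm long. To be left alone.
- tin: Bystander: small closed aluminium spice tin, 54 mm across, 50 mm high. To be left alone.
There are look-alikes about, which are no part of the job. Leave any pink look-alike of the part that bears collar52_center alone.

How it is judged (in metres and radians):
On the way, in this order (a step that is already met when the one before it is completed fails the run):
1. the jar stands on the trivet, let go, before the plunger is pulled (horizontal distance between jar_center and trivet_top below 0.042 m and angle between jar_center's own z axis and vertical below 0.1 rad and height (world z) of jar_center between 0.033 and 0.042 m and contact force between jar and the fingers below 0.3 N and value of joint plunger below 0.006 m and value of joint swing below 0.15 rad), for 0.2 s.
2. the plunger is held out by its twist, let go, with the arm still parked (value of joint plunger above 0.011 m and value of joint plunger_twist above 0.7 rad and value of joint swing below 0.15 rad and contact force between plunger and the fingers below 0.3 N), for 0.2 s.
3. the arm is at the carving hole with the plunger still held out (value of joint plunger above 0.011 m and value of joint plunger_twist above 0.7 rad and value of joint swing between 1.54 and 1.66 rad), for 0.2 s.
4. the plunger is twisted back and has dropped into the carving hole, before any collar is on the spit (value of joint swing between 1.54 and 1.66 rad and value of joint plunger below 0.003 m and value of joint plunger_twist below 0.25 rad and horizontal distance between each of collar68_center, collar60_center, collar52_center, collar44_center and spit_seat above 0.03 m), for 0.2 s.
At the end, for the whole second after the job is handed in: Jar upright on the trivet (within 42 mm of its centre); arm at 1.6 +- 0.06 rad, plunger below 3 mm and twisted below 0.25 rad; every collar flat, within 8 mm of the spit axis, down on the plate or the collar below, wider below narrower; all let go and at rest (horizontal distance between jar_center and trivet_top below 0.042 m and angle between jar_center's own z axis and vertical below 0.1 rad and height (world z) of jar_center between 0.033 and 0.042 m and contact force between each of jar, plunger and the fingers below 0.3 N and value of joint swing between 1.54 and 1.66 rad and value of joint plunger below 0.003 m and value of joint plunger_twist below 0.25 rad and horizontal distance between each of collar68_center, collar60_center, collar52_center, collar44_center and spit_seat below 0.008 m and height (world z) of collar68_center between 0.045 and 0.053 m and (angle between collar68_center's own z axis and vertical below 0.08 rad or angle between collar68_center's own z axis and vertical above 3.06 rad) and linear speed of each of collar68, collar60, collar52, collar44 below 0.02 m/s and ((angle between collar60_center's own z axis and vertical below 0.1 rad and z of collar68_center in the frame of collar60_center below -0.012 m) or (angle between collar60_center's own z axis and vertical above 3.04 rad and z of collar68_center in the frame of collar60_center above 0.012 m)) and ((angle between collar52_center's own z axis and vertical below 0.1 rad and z of collar68_center in the frame of collar52_center below -0.012 m) or (angle between collar52_center's own z axis and vertical above 3.04 rad and z of collar68_center in the frame of collar52_center above 0.012 m)) and ((angle between collar44_center's own z axis and vertical below 0.1 rad and z of collar68_center in the frame of collar44_center below -0.012 m) or (angle between collar44_center's own z axis and vertical above 3.04 rad and z of collar68_center in the frame of collar44_center above 0.012 m)) and height (world z) of collar60_center between 0.045 and 0.069 m and (angle between collar60_center's own z axis and vertical below 0.08 rad or angle between collar60_center's own z axis and vertical above 3.06 rad) and ((angle between collar52_center's own z axis and vertical below 0.1 rad and z of collar60_center in the frame of collar52_center below -0.012 m) or (angle between collar52_center's own z axis and vertical above 3.04 rad and z of collar60_center in the frame of collar52_center above 0.012 m)) and ((angle between collar44_center's own z axis and vertical below 0.1 rad and z of collar60_center in the frame of collar44_center below -0.012 m) or (angle between collar44_center's own z axis and vertical above 3.04 rad and z of collar60_center in the frame of collar44_center above 0.012 m)) and height (world z) of collar52_center between 0.045 and 0.085 m and (angle between collar52_center's own z axis and vertical below 0.08 rad or angle between collar52_center's own z axis and vertical above 3.06 rad) and ((angle between collar44_center's own z axis and vertical below 0.1 rad and z of collar52_center in the frame of collar44_center below -0.012 m) or (angle between collar44_center's own z axis and vertical above 3.04 rad and z of collar52_center in the frame of collar44_center above 0.012 m)) and height (world z) of collar44_center between 0.045 and 0.101 m and (angle between collar44_center's own z axis and vertical below 0.08 rad or angle between collar44_center's own z axis and vertical above 3.06 rad)); the robot touches nothing.
It fails at once if the ramekin is pushed more than 60 mm away or knocked over (distance of ramekin from where it was at the start of the episode above 0.06 m or angle between ramekin's own z axis and vertical above 0.6 rad).
It fails at once if the spoon is pushed more than 60 mm away or knocked over (distance of spoon from where it was at the start of the episode above 0.06 m).
It fails at once if the tin is pushed more than 60 mm away or knocked over (distance of tin from where it was at the start of the episode above 0.06 m or angle between tin's own z axis and vertical above 0.6 rad).
Of collar68, collar60, collar52, collar44 only 2 to 4 are there at a start; the rules pass over those that are not, and their reading is None.
At some moment in a run one of jar, collar68, collar60, collar52, collar44 may be knocked a few centimetres aside while the robot is not near it.
Once in a run the grip may slacken for a moment while it holds something.
It also fails if it takes over 210 s, if anything falls off the work surface, if the arm or the gripper's body presses on something with over 40 N, if the wrist force passes 120 N, or if a joint passes its speed limit or range.

## Working session

There is one attempt and no reset: what is moved stays moved. The work goes in short steps, each a Python script; the robot and the scene stay as the last script left them, time stands still between calls to the robot, and variables do not carry over. Pictures are saved under pics/ and viewed, at most 14 in all, crops included, and the job is handed in when it is done.

```bash
ls; mkdir -p pics
python3 - <<'E'
from cell import *
import cv2
print(hold_point_z, current_time(), current_tcp_rot())
for n in("top","side"):
    d=get_image(n); cv2.imwrite(f"pics/{n}0.png",cv2.resize(d["pixels"][:,:,::-1],(800,500),interpolation=cv2.INTER_CUBIC))
    print(n,d["fovy"],d["cx"],d["cy"],d["rvec"],d["tvec"],[k for k in d])
E
```

```text
pics
0.0187 0.0 [[-9.73270408e-01  2.29662043e-01 -2.44033033e-04]
 [ 2.29662118e-01  9.73268895e-01 -1.72308159e-03]
 [-1.58216678e-04 -1.73306947e-03 -9.99998486e-01]]
top 57.72019766102701 320.5964041525139 206.7890252772869 [ 2.12290997 -2.12061554  0.21728895] [0.00470469 0.49573271 0.92741534] ['pixels', 'fovy', 'cx', 'cy', 'rvec', 'tvec']
side 44.49880797475325 319.1526076586218 193.93234768588397 [ 2.40145574 -0.48456583  0.18241754] [-0.46426569  0.21752877  1.07181953] ['pixels', 'fovy', 'cx', 'cy', 'rvec', 'tvec']
```

View pics/top0.png

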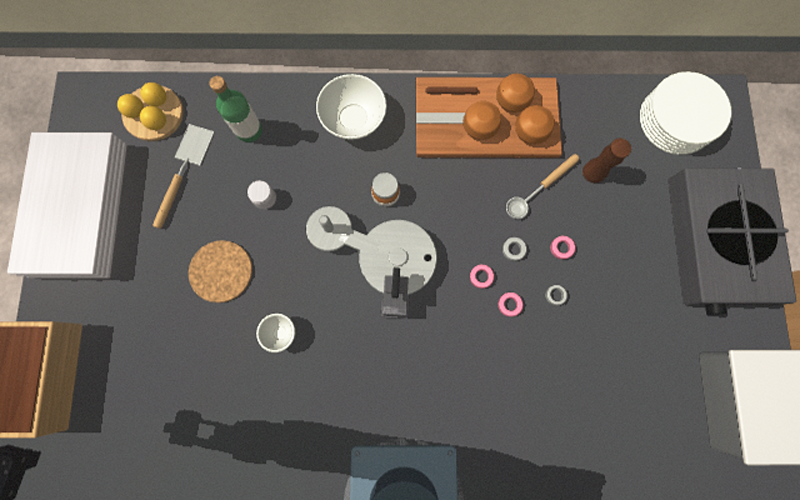

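View pics/side0.png

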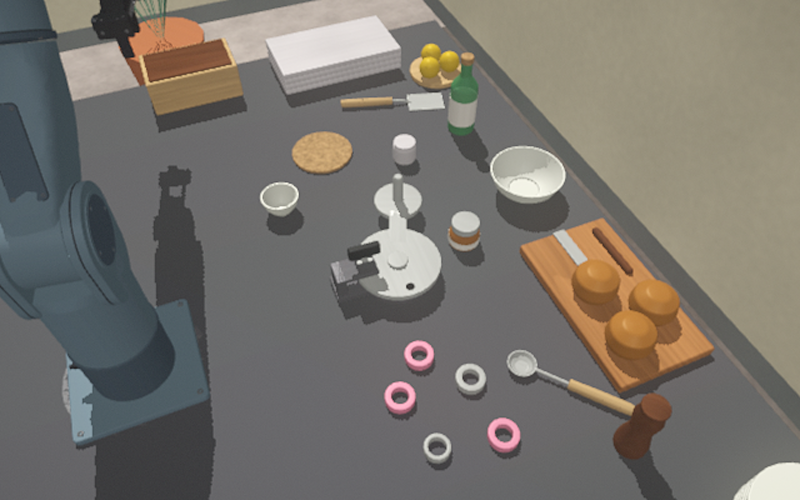

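Candidates for what I want (top.png pixels):
- **Collars:** steel-grey rings at (514,249) and (556,295). Pink rings at (482,276), (511,304) and (563,247) are look-alikes.
- **Jar:** amber with a lid at (385,188). The plain tin at (262,194) and the pepper mill are not it.
- **Trivet:** cork at (220,270). The lemon board at (150,112) is not it.
- **Stand:** pivot at about (398,257), handle at (396,282), spit at (325,222).

Next is one close crop mosaic to check these.

```bash
cat > h.py <<'E'
from cell import *
import numpy as np, cv2
def cam(n):
    d=get_image(n); f=200/np.tan(np.radians(d["fovy"])/2)
    d["K"]=np.array([[f,0,d["cx"]],[0,f,d["cy"]],[0,0,1]]); d["R"]=cv2.Rodrigues(np.array(d["rvec"],float))[0]; d["t"]=np.array(d["tvec"],float)
    return d
def ray(d,uv):
    v=d["R"].T@np.linalg.solve(d["K"],[uv[0],uv[1],1.]); return -d["R"].T@d["t"],v
def onz(d,uv,z):
    c,v=ray(d,uv); return (c+v*(z-c[2])/v[2])[:2]
def proj(d,P):
    return cv2.projectPoints(np.atleast_2d(np.array(P,float)),np.array(d["rvec"],float),d["t"],d["K"],None)[0][:,0]
def tri(a,ua,b,ub):
    A=0;B=0
    for d,u in((a,ua),(b,ub)):
        c,v=ray(d,u); v/=np.linalg.norm(v); M=np.eye(3)-np.outer(v,v); A=A+M; B=B+M@c
    return np.linalg.solve(A,B)
def crop(d,x,y,w,h,s): return cv2.resize(d["pixels"][y:y+h,x:x+w,::-1],(int(w*s),int(h*s)),interpolation=cv2.INTER_CUBIC)
def R(a): # tool down, closing axis (y) along world angle a (deg)
    a=np.radians(a); y=np.array([np.cos(a),np.sin(a),0]); z=np.array([0,0,-1.]); return np.column_stack([np.cross(y,z),y,z])
E
python3 - <<'E'
from h import *
t=cam("top");s=cam("side")
m=np.vstack([np.hstack([crop(t,240,135,114,124,3.2)[:300,:365],crop(s,255,135,114,94,3.2)[:300]]),
 np.hstack([crop(t,368,180,100,80,3.6)[:288,:365],crop(s,300,265,125,112,2.56)[:288]][:1]+[cv2.resize(crop(s,300,265,125,112,1),(365,288),interpolation=cv2.INTER_CUBIC)])])
print(m.shape)
cv2.imwrite("pics/m1.png",m[:600,:800])
# saturation & gray rings in top
def rings(d,x,y,w,h):
    p=d["pixels"][y:y+h,x:x+w].astype(int); sat=p.max(2)-p.min(2)
    mk=((p.min(2)>100)).astype(np.uint8)
    for c in cv2.findContours(mk,cv2.RETR_EXTERNAL,cv2.CHAIN_APPROX_NONE)[0]:
        if cv2.contourArea(c)>60:
            (cx,cy),ax,an=cv2.fitEllipse(c); cx+=x;cy+=y; P=onz(d,(cx,cy),.014)
            c=c[:,0]+[x,y]; W=np.array([onz(d,q,.016) for q in c])
            r=np.linalg.norm(W-W.mean(0),axis=1)
            print((round(cx),round(cy)),P.round(4),"D",2*r.mean(),len(c),d["pixels"][c[:,1],c[:,0]].mean(0).round())
rings(t,368,180,100,80); print(); rings(s,300,265,125,112)
# trivet
for d in(t,):
    hsv=cv2.cvtColor(d["pixels"],cv2.COLOR_RGB2HSV); mk=((hsv[...,1]>80)&(hsv[...,2]>70)).astype(np.uint8); mk[:, :140]=0; mk[:,215:]=0; mk[:180]=0; mk[250:]=0
    c=max(cv2.findContours(mk,0,1)[0],key=cv2.contourArea); e=cv2.fitEllipse(c); print("trivet",e,onz(d,e[0],.006))
E
```

```text
Traceback (most recent call last):
ValueError: all the input array dimensions except for the concatenation axis must match exactly, but along dimension 1, the array at index 0 has size 728 and the array at index 1 has size 725
```

```bash
cat > m.py <<'E'
from h import *
t=cam("top");s=cam("side")
q=lambda d,x,y: crop(d,x,y,120,90,10/3)
m=np.vstack([np.hstack([q(t,236,163),q(s,258,135)]),np.hstack([q(t,358,180),q(s,300,270)])])
cv2.imwrite("pics/m1.png",m)
def rings(d,x,y,w,h):
    p=d["pixels"][y:y+h,x:x+w].astype(int)
    mk=(p.max(2)>115).astype(np.uint8)
    for c in cv2.findContours(mk,cv2.RETR_EXTERNAL,cv2.CHAIN_APPROX_NONE)[0]:
        if cv2.contourArea(c)>60:
            (cx,cy),ax,an=cv2.fitEllipse(c); cx+=x;cy+=y
            c=c[:,0]+[x,y]; W=np.array([onz(d,k,.014) for k in c]); C,r=cv2.minEnclosingCircle(W.astype(np.float32))
            print((round(cx),round(cy)),onz(d,(cx,cy),.014).round(4),"D",2*r,2*np.linalg.norm(W-W.mean(0),axis=1).mean(),p[mk>0].mean(0).round(),d["pixels"][c[:,1],c[:,0]].mean(0).round())
rings(t,368,180,100,80); print(); rings(s,300,265,125,112)
hsv=cv2.cvtColor(t["pixels"],cv2.COLOR_RGB2HSV); mk=((hsv[...,1]>80)&(hsv[...,2]>70)).astype(np.uint8); mk[:, :140]=0; mk[:,215:]=0; mk[:180]=0; mk[250:]=0
c=max(cv2.findContours(mk,0,1)[0],key=cv2.contourArea); e=cv2.fitEllipse(c); print("trivet",e,onz(t,e[0],.006))
E
python3 m.py
```

```text
(408, 243) [ 0.4016 -0.234 ] D 0.05584770441055298 0.052211394657453745 [210. 152. 163.] [185. 112. 127.]
(445, 236) [ 0.4226 -0.3366] D 0.04785005748271942 0.0437587280178717 [210. 152. 163.] [149. 149. 141.]
(385, 221) [ 0.4638 -0.1734] D 0.055407676845788956 0.05186637217567374 [210. 152. 163.] [188. 115. 130.]
(411, 199) [ 0.5266 -0.2489] D 0.05543752387166023 0.051293209979394204 [210. 152. 163.] [157. 156. 148.]
(450, 197) [ 0.5302 -0.3579] D 0.05765927955508232 0.05329988045773484 [210. 152. 163.] [180. 110. 125.]

(349, 357) [ 0.4246 -0.3404] D 0.04830479249358177 0.04523696606240935 [196. 158. 166.] [140. 139. 136.]
(402, 347) [ 0.5318 -0.3633] D 0.05928852781653404 0.055277999779721324 [196. 158. 166.] [151. 109. 119.]
(320, 317) [ 0.4036 -0.2393] D 0.05964440107345581 0.05528472853734485 [196. 158. 166.] [157. 110. 122.]
(376, 302) [ 0.5287 -0.2532] D 0.05890290439128876 0.05431238129727028 [196. 158. 166.] [139. 138. 134.]
(416, 290) [ 0.6218 -0.2603] D 0.05409024655818939 0.04791095858584409 [196. 158. 166.] [159. 159. 154.]
(335, 284) [ 0.4656 -0.1788] D 0.06079944968223572 0.05620661066301748 [196. 158. 166.] [156. 111. 122.]
trivet ((175.7340545654297, 216.84117126464844), (47.54645919799805, 51.28250503540039), 54.7996826171875) [0.47492567 0.40848321]
```

View pics/m1.png

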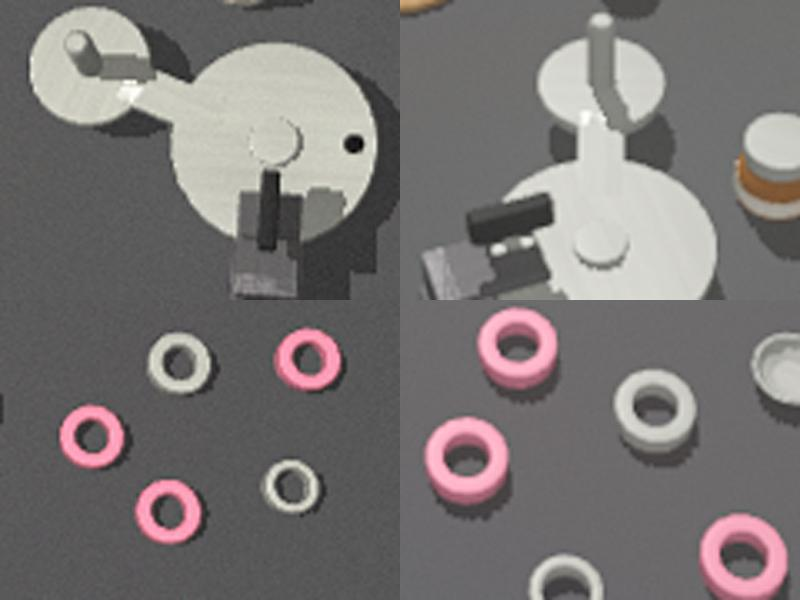

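The crop confirms it: the grey collars are a 52 at top px (411,199) and a 44 at (445,236), and all three pink rings are about 52 mm wide. The jar is amber with a lid. Next I'll fit the stand pose and the jar.

```bash
cat > stand.py <<'E'
from h import *
from scipy.optimize import least_squares
t=cam("top");s=cam("side")
T=lambda x,y:((x+.5)*.3-.5+236,(y+.5)*.3-.5+163); S=lambda x,y:((x-400+.5)*.3-.5+258,(y+.5)*.3-.5+135)
A=np.radians(70)
arm=lambda a,z:np.array([.165*np.cos(a),.165*np.sin(a),z])
obs=[(t,T(89.5,66),arm(A,.042)),(t,T(77,42),arm(A,.108)),(t,T(269,209),[-.065,0,.112]),(s,S(600,20),arm(A,.108)),(s,S(601,82),arm(A,.042)),(s,S(511,215),[-.065,0,.105])]
def W(p,l): c,n=np.cos(p[2]),np.sin(p[2]); return [p[0]+c*l[0]-n*l[1],p[1]+n*l[0]+c*l[1],l[2]]
f=lambda p:np.concatenate([proj(d,W(p,l))[0]-u for d,u,l in obs])
r=least_squares(f,[.55,0,0],loss="soft_l1"); p=r.x
print("stand",p,np.degrees(p[2]),f(p).reshape(-1,2).round(1).tolist())
for n,l in(("spit",arm(A,.108)),("carve",arm(A-1.6,.108)),("plunger",[-.065,0,.099])): print(n,np.round(W(p,l),4))
np.save("stand.npy",p)
for d,(x,y),w in((t,(308,146),22),(s,(372,174),22)):
    q=d["pixels"][y-w:y+w,x-w:x+w].astype(int); mk=((q.min(2)>120)&(q.max(2)-q.min(2)<40)).astype(np.uint8)
    c=max(cv2.findContours(mk,0,1)[0],key=cv2.contourArea); e=cv2.fitEllipse(c); u=(e[0][0]+x-w,e[0][1]+y-w); print("jar",e[1],u,onz(d,u,.058))
E
python3 stand.py
```

```text
stand [ 0.50273222  0.01112646 -0.05023566] -2.878291504443368 [[0.5, -0.7], [0.5, -0.3], [0.8, -0.7], [-0.5, -0.2], [-0.9, -0.4], [-0.9, -0.6]]
spit [0.5669 0.1631 0.108 ]
carve [ 0.6528 -0.0574  0.108 ]
plunger [0.4378 0.0144 0.099 ]
jar (19.30387306213379, 19.658737182617188) (307.39074516296387, 147.4551830291748) [0.66036233 0.04171759]
jar (19.255563735961914, 22.160911560058594) (372.0856189727783, 177.93379592895508) [0.66145406 0.03502249]
```

```bash
cat > jar.py <<'E'
from h import *
J=[.661,.0385]; T=[.475,.4065]; r=R(90)
move_pose([*J,.2],r); grip(.088,25); move_linear([*J,.10])
move_linear([*J,.014],vel=.1); print("F",current_wrist_force())
grip(.0,25); print(current_opening(),current_grasp_force())
move_linear([*J,.18]); print(current_opening(),current_time(), current_wrist_force())
move_linear([*T,.18],vel=.2); print(current_opening(),current_grasp_force())
move_linear([*T,.06]); move_linear([*T,.0235],vel=.05); print(current_wrist_force())
print(current_opening(),current_grasp_force())
grip(.088); move_linear([*T,.2])
t=cam("top");s=cam("side")
cv2.imwrite("pics/m2.png",np.hstack([crop(t,130,150,110,110,3.5),crop(s,190,70,110,110,3.5)])); print(current_time())
E
python3 jar.py
```

```text
F [-0.29785406 -0.68347797  0.29202203]
0.055598617379491795 24.999956153333187
0.055833931308323086 7.05 [ 1.22403196 -0.33265635 -3.35395282]
0.055959089983248146 25.000212835147977
[-0.89503265 -0.12600204 -3.53722432]
0.05560857525708789 25.000184224918485
13.15
```

View pics/m2.png

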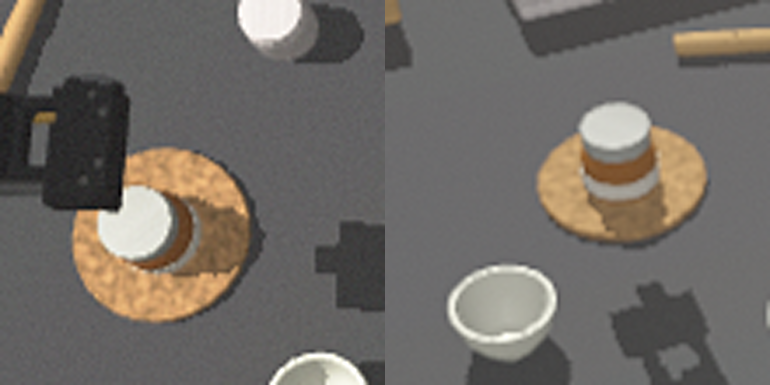

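The jar stands upright near the middle of the trivet: side crop base (620,178) against trivet centre (622,183). Next is the plunger.

```bash
cat > pl.py <<'E'
from h import *
P=[.4378,.0144]; a0=87.1
move_linear([.42,.2,.25],vel=.25)
for off in(0,-180):
    q=solve_ik([*P,.2],R(a0+off)); q2=solve_ik([*P,.1],R(a0+off+65)); print(off,None if q is None else np.round(q,0),None if q2 is None else np.round(q2,0))
def ok(off):
    q=[solve_ik([*P,.1],R(a0+off+k)) for k in(0,70)]; return None not in [x if x is None else 1 for x in q] and abs(q[0][6]-q[1][6])<120
off=0 if ok(0) else -180
move_pose([*P,.2],R(a0+off)); grip(.05,40); move_linear([*P,.082],vel=.08); print("F",current_wrist_force())
grip(0,40); print(current_opening(),current_grasp_force())
for z in(.088,.094,.1005): move_linear([*P,z],vel=.03); print(z,current_wrist_force().round(1) if hasattr(current_wrist_force(),'round') else current_wrist_force(), current_opening())
for k in range(8,73,8):
    move_linear([*P,.1005],R(a0+off+k),vel=.05); 
    print(k,np.round(current_wrist_force(),1),np.round(current_ft_torque(),2),round(current_opening(),4))
move_linear([*P,.0985],vel=.02); print(np.round(current_wrist_force(),1))
grip(.045); pause(.3); move_linear([*P,.2]); 
t=cam("top");s=cam("side")
move_linear([.40,.2,.25],vel=.25);t=cam("top")
cv2.imwrite("pics/m3.png",np.hstack([crop(t,236,163,120,90,10/3),crop(s,258,135,120,90,10/3)])); print(current_time())
E
python3 pl.py
```

```text
0 [-34.  12.  29. 121.  -7.  49.  87.] [-22.  21.  17. 125. -11.  35. 155.]
-180 [-60.  19.  64. 122. -22.  52. -77.] [-39.  25.  38. 126. -25.  37. -11.]
F [-0.46131077  0.24445811  0.69736415]
0.01304810864967122 40.0003319978714
0.088 [ 2.6  6.2 -5.9] 0.012775150737653498
0.094 [ 1.3  6.9 -6.9] 0.012743176515044008
0.1005 [ 3.2  5.8 -8.2] 0.013078825071716925
8 [ 2.3  6.7 -8.3] [ 1.51 -0.5   0.05] 0.0131
16 [ 2.   7.  -7.2] [ 1.56 -0.42  0.04] 0.013
24 [ 1.8  6.8 -8.7] [ 1.63 -0.4   0.01] 0.0127
32 [ 2.6  7.7 -8. ] [ 1.67 -0.35  0.03] 0.0128
40 [ 1.8  8.  -7.2] [ 1.7  -0.35  0.05] 0.0127
48 [ 2.1  8.3 -8.5] [ 1.82 -0.33 -0.  ] 0.0128
56 [ 1.7  8.7 -7.3] [ 1.84 -0.27  0.03] 0.0127
64 [ 1.4  8.7 -7.7] [ 1.9  -0.21  0.05] 0.0125
72 [ 1.1  9.5 -8. ] [ 1.94 -0.18  0.08] 0.0128
[ 0.7  8.6 -8. ]
24.7417
```

View pics/m3.png

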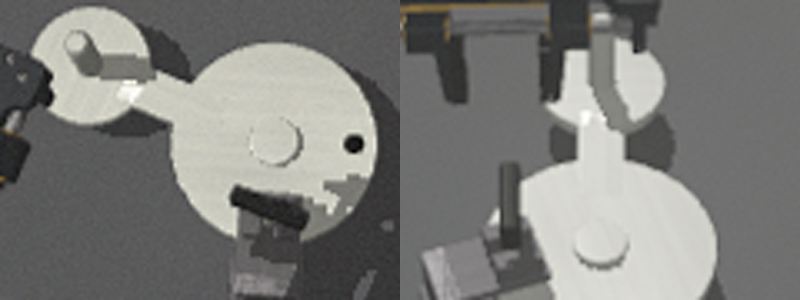

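The bar now sits twisted about 70° and raised, and the arm is still parked. Next I swing the arm.

```bash
cat > sw.py <<'E'
from h import *
p=np.load("stand.npy"); C=p[:2]; f0=np.degrees(p[2])+70
pt=lambda s,z:[C[0]+.165*np.cos(np.radians(f0)-s),C[1]+.165*np.sin(np.radians(f0)-s),z]
Rt=lambda s:R(f0-np.degrees(s)-90)
print([np.round(solve_ik(pt(s,.072),Rt(s)),0)[[0,6]] for s in(0,.8,1.6)])
move_pose(pt(0,.2),Rt(0)); grip(.06,20); move_linear(pt(0,.072),vel=.1); grip(0,20); print(current_opening(),np.round(current_wrist_force(),1))
for s in np.arange(.1,1.601,.1):
    move_linear(pt(s,.072),Rt(s),vel=.08); 
    if round(s*10)%4==0: print(round(s,2),np.round(current_wrist_force(),1),round(current_opening(),4))
pause(.3); grip(.06); move_linear(pt(1.6,.2)); move_linear([.5,.3,.25],vel=.25)
t=cam("top");s=cam("side")
cv2.imwrite("pics/m4.png",np.hstack([crop(t,256,140,120,115,10/3),crop(s,275,140,120,115,10/3)])); print(current_time())
for d in(t,s): print(proj(d,[pt(1.6,.108),pt(1.6,.042)]).round(1).tolist())
E
python3 sw.py
```

```text
[array([-61.,   3.]), array([-46., -37.]), array([-36., -71.])]
0.020010643127624964 [ 0.1 -0.5  0.8]
0.4 [-2.6 -2.8  2.8] 0.0203
0.8 [-6.4 -2.   6. ] 0.0204
1.2 [-10.1  -0.1   7.5] 0.0207
1.6 [-9.4  3.5  9.2] 0.0202
38.8917
[[344.8, 143.5], [343.0, 152.2]]
[[388.9, 192.1], [385.8, 209.9]]
```

View pics/m4.png

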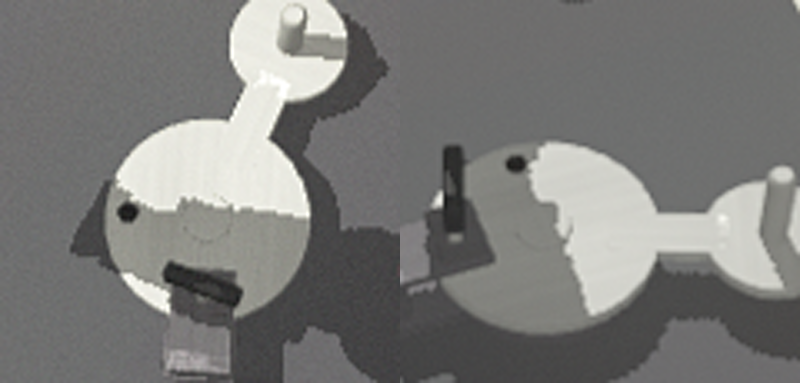

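Spit top measured at top (343.6,143.6) and side (389.3,192.5), within 0.8 px of the 1.6 rad prediction. The plunger is still out. Next I twist it back.

```bash
cat > pl2.py <<'E'
from h import *
P=[.4378,.0158]; a0=87.1
move_linear([.42,.15,.25],vel=.25)
move_pose([*P,.2],R(a0+72)); grip(.05,40); move_linear([*P,.096],vel=.1); grip(0,40); print(current_opening(),np.round(current_wrist_force(),1))
move_linear([*P,.1015],vel=.03); print(np.round(current_wrist_force(),1))
for k in range(64,-1,-8): move_linear([*P,.1015],R(a0+k),vel=.05)
print(np.round(current_wrist_force(),1),np.round(current_ft_torque(),2))
for z in(.097,.092,.087,.083): move_linear([*P,z],vel=.03); print(z,np.round(current_wrist_force(),1))
grip(.045); pause(.4); move_linear([*P,.2]); move_linear([.40,.25,.25],vel=.25)
t=cam("top");s=cam("side")
cv2.imwrite("pics/m5.png",np.hstack([crop(t,256,140,120,115,10/3),crop(s,258,140,120,115,10/3)])); print(current_time())
E
python3 pl2.py; python3 m.py
```

```text
0.012882894325360418 [-3.6  1.2  5.1]
[-2.4  2.7 -8.4]
[-3.6  5.  -7.5] [ 1.06  0.9  -0.07]
0.097 [-3.6  4.9 -8.6]
0.092 [-5.5  4.7 -7.7]
0.087 [-3.9  5.4 -7.1]
0.083 [-4.5  5.6 -6.1]
52.9
(408, 243) [ 0.4023 -0.2349] D 0.0541401281952858 0.05046798568075501 [203. 148. 158.] [175. 103. 119.]
(445, 236) [ 0.4226 -0.3364] D 0.04783985763788223 0.04375941356811216 [203. 148. 158.] [150. 150. 142.]
(385, 221) [ 0.464  -0.1735] D 0.05554822459816933 0.05207071484863735 [203. 148. 158.] [184. 112. 127.]
(411, 199) [ 0.5267 -0.2489] D 0.05543752387166023 0.051395596953908225 [203. 148. 158.] [155. 155. 146.]
(450, 197) [ 0.5303 -0.3579] D 0.05765927955508232 0.053406009166730044 [203. 148. 158.] [178. 109. 123.]

(349, 357) [ 0.4247 -0.3405] D 0.04830479249358177 0.04511035659184375 [191. 154. 161.] [141. 141. 137.]
(402, 347) [ 0.5318 -0.3633] D 0.05928852781653404 0.055227716710218214 [191. 154. 161.] [152. 109. 119.]
(320, 318) [ 0.4041 -0.2399] D 0.05964440107345581 0.054253150637559866 [191. 154. 161.] [148.  98. 110.]
(376, 302) [ 0.5287 -0.2534] D 0.05835249274969101 0.05412147000396313 [191. 154. 161.] [141. 140. 136.]
(416, 290) [ 0.6218 -0.2603] D 0.05409024655818939 0.04791095858584409 [191. 154. 161.] [159. 158. 154.]
(335, 284) [ 0.4656 -0.1787] D 0.06079944968223572 0.05615060046396696 [191. 154. 161.] [156. 111. 122.]
trivet ((185.37210083007812, 196.40040588378906), (5.708051681518555, 15.887032508850098), 115.47978210449219) [0.53336702 0.38596108]
```

View pics/m5.png

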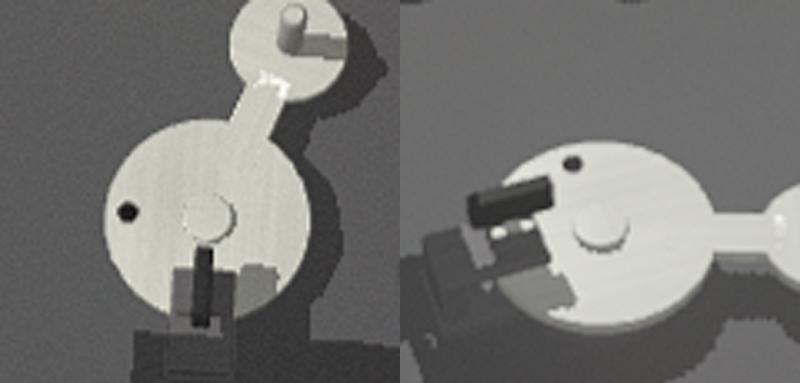

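The plunger has dropped: the bar in the side crop is back at its starting height, with its angle near 0, and the arm sits at the carving hole. Neither collar has moved. Next is collar 52, pinched on two perpendicular axes to centre it.

```bash
cat > col.py <<'E'
from h import *
import sys
c=eval(sys.argv[1]); zrel=float(sys.argv[2]); D=float(sys.argv[3]); name=sys.argv[4]; a=90
t=cam("top");s=cam("side")
print("spit tri",tri(t,(343.55,143.55),s,(389.25,192.45)))
S=eval(sys.argv[5])
move_linear([c[0],c[1],.22],vel=.3); move_pose([*c,.15],R(a-90)); grip(D+.022,8); move_linear([*c,.004],vel=.12)
print("F",np.round(current_wrist_force(),1)); grip(0,8); print(current_opening()); grip(D+.022)
move_linear([*c,.03]); move_pose([*c,.03],R(a)); move_linear([*c,.004],vel=.08); grip(0,30); print(current_opening(),current_grasp_force())
move_linear([*c,.16]); print("lift",current_opening())
move_linear([*S,.16],R(a),vel=.2); print(current_opening())
for z in np.arange(.12,zrel-.0001,-.004):
    move_linear([*S,z],vel=.04); F=np.array(current_wrist_force())
    if np.linalg.norm(F[:2])>6 or F[2]>5: print("contact",z,F.round(1))
    if F[2]>12: print("STOP"); sys.exit()
move_linear([*S,zrel],vel=.04); print("rel",np.round(current_wrist_force(),1),current_opening())
grip(D+.022); pause(.2); move_linear([*S,.17],vel=.15); move_linear([.5,.1,.25],vel=.3)
t=cam("top");s=cam("side")
cv2.imwrite(f"pics/{name}.png",np.hstack([crop(t,300,120,90,90,40/9),crop(s,345,165,90,90,40/9)])); print(current_time())
E
python3 col.py "[.5277,-.2510]" .052 .052 c52 "[.652,-.0572]"
```

```text
spit tri [ 0.65540245 -0.05478488  0.10233809]
F [-0.2 -0.2  0.5]
0.0004495057385916158
0.000425259106010292 0.0
lift 0.00036333807247921485
5.707779378844475e-05
contact 0.07999999999999996 [-2.3  1.2 12.8]
STOP
```

The fingers closed on nothing, so the collar may have been knocked aside. I'll back off and look.

```bash
python3 - <<'E'
from h import *
p=current_tcp_pos(); move_linear([p[0],p[1],.2]); grip(.07); move_linear([.5,.15,.25],vel=.3); print(current_time())
E
python3 m.py
python3 - <<'E'
from h import *
t=cam("top");s=cam("side")
cv2.imwrite("pics/m6.png",np.hstack([crop(t,290,110,200,180,2),crop(s,280,170,200,180,2)]))
E
```

```text
72.7667
(408, 243) [ 0.4015 -0.2339] D 0.055663954466581345 0.0519383723361044 [194. 137. 148.] [177. 105. 120.]
(445, 236) [ 0.4226 -0.3379] D 0.04057547450065613 0.037841228503774804 [194. 137. 148.] [122. 122. 115.]
(385, 221) [ 0.4641 -0.1737] D 0.05353272333741188 0.04962469310370285 [194. 137. 148.] [145.  84.  97.]
(411, 199) [ 0.5267 -0.249 ] D 0.054980434477329254 0.05120493030904578 [194. 137. 148.] [158. 157. 149.]
(450, 197) [ 0.5302 -0.3579] D 0.05765927955508232 0.05329988045773484 [194. 137. 148.] [180. 110. 125.]

(349, 358) [ 0.4245 -0.3419] D 0.046080078929662704 0.0425201281644101 [183. 146. 153.] [124. 123. 119.]
(403, 347) [ 0.532  -0.3634] D 0.05932236835360527 0.055014480904056744 [183. 146. 153.] [155. 110. 121.]
(319, 317) [ 0.4034 -0.2393] D 0.05964440107345581 0.05489861099067182 [183. 146. 153.] [158. 107. 120.]
(376, 302) [ 0.5287 -0.2534] D 0.05835249274969101 0.05412147000396313 [183. 146. 153.] [141. 140. 136.]
(416, 290) [ 0.6217 -0.2604] D 0.05395177751779556 0.047769862025543 [183. 146. 153.] [161. 160. 155.]
(335, 284) [ 0.4655 -0.1796] D 0.06006912887096405 0.05443874506958174 [183. 146. 153.] [141.  90. 102.]
trivet ((175.67501831054688, 216.83477783203125), (47.50592803955078, 51.17974853515625), 53.275657653808594) [0.47494346 0.40864857]
```

View pics/m6.png

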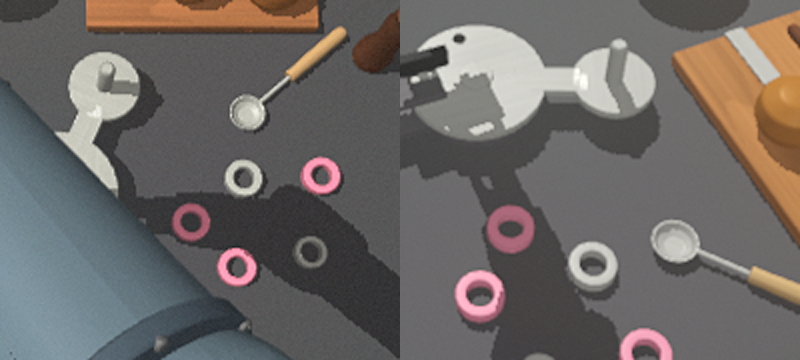

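The collar didn't move. The closed fingers also touched the spit only at a commanded z of about 0.082, though its top is at 0.108. So the true fingertips may be about 25 mm above the reported TCP. I'll check that against the camera.

Run:
```python
from h import *
c=[.5277,-.251]
move_linear([*c,.2],R(90),vel=.3); grip(.074); move_linear([*c,.03],vel=.15); pause(.3)
p=np.array(current_tcp_pos()); print(p,current_opening(),np.round(current_tcp_rot(),3).tolist())
s=cam("side");t=cam("top")
u=proj(s,[p+[0,o,dz] for o in(-.037,.037) for dz in (0,.025)]); print(u.round(1).tolist())
u0=u.mean(0).astype(int); x,y=u0[0]-50,u0[1]-60; m=crop(s,x,y,100,100,5)
for k in u: cv2.circle(m,(int((k[0]-x+.5)*5),int((k[1]-y+.5)*5)),3,(0,0,255),-1)
cv2.imwrite("pics/tip.png",m)
```

```text
[ 0.5279223  -0.25117622  0.03042058] 0.07380649568955902 [[-1.0, 0.0, 0.001], [0.0, 1.0, -0.0], [-0.001, -0.0, -1.0]]
[[384.1, 312.5], [385.3, 306.9], [368.0, 283.4], [369.0, 277.5]]
```

View pics/tip.png

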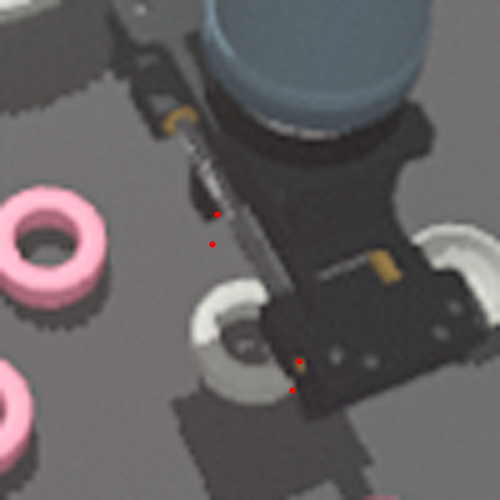

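The picture shows it: the far fingertip is at crop (212,218), about 24 mm above the projected TCP at (212,244). The real tips therefore sit roughly 25 mm higher than reported. I'll find the table by force when grasping, and pin down the spit's radial position with a light pinch.

```bash
cat > rad.py <<'E'
from h import *
S=np.array([.651,-.0566]); r=np.array([np.cos(np.radians(-24.5)),np.sin(np.radians(-24.5))])
p=current_tcp_pos(); move_linear([p[0],p[1],.15]); 
for a in(-24.5,155.5):
    q=solve_ik([*S,.06],R(a)); print(a,None if q is None else np.round(q[6]))
    if q is not None: break
move_pose([*S,.15],R(a)); grip(.05,10); move_linear([*S,.06],vel=.1); F0=np.array(current_wrist_force())
for i in range(4):
    grip(0,10); F=np.array(current_wrist_force())-F0; f=F[:2]@r; print(np.round(F,1),f,current_opening(),np.round(np.array(current_tcp_pos())[:2]-S,4))
    if abs(f)<1.5: break
    grip(.04); S=S+r*np.clip(f/3000,-.003,.003); move_linear([*S,.06])
print("S",S); grip(.05); move_linear([*S,.2]); print(current_time())
E
python3 rad.py
```

```text
-24.5 -29.0
[ 1.7 -0.9 -0.2] 1.8692687385769973 0.021323246330693095 [ 0.0006 -0.0003]
[ 1.1 -0.5 -0.3] 1.1871509773809361 0.02146285250866023 [0. 0.]
S [ 0.65156699 -0.05685839]
84.1333
```

```bash
cat > col.py <<'E'
from h import *
import sys
c=eval(sys.argv[1]); zrel=float(sys.argv[2]); D=float(sys.argv[3]); name=sys.argv[4]; a=90; S=[.6518,-.057]
p=current_tcp_pos(); move_linear([p[0],p[1],.2]); move_linear([*c,.15],vel=.3); move_pose([*c,.08],R(a-90)); grip(D+.022,8); move_linear([*c,-.012],vel=.12)
F0=np.array(current_wrist_force()); z=-.012
while z>-.028:
    z-=.002; move_linear([*c,z],vel=.03); dF=current_wrist_force()[2]-F0[2]
    if dF>2.5: break
z+=.002; print("floor",z,dF); move_linear([*c,z])
grip(0,8); print("pinch",current_opening()); grip(D+.022)
move_linear([*c,.03]); move_pose([*c,.03],R(a)); move_linear([*c,z],vel=.1); grip(0,30); print(current_opening(),current_grasp_force())
move_linear([*c,.13]); w=current_opening(); print("lift",w)
if w<D-.012: sys.exit("missed")
move_linear([*S,.13],R(a),vel=.2); print(current_opening())
F0=np.array(current_wrist_force())
zz=.10
while zz>zrel:
    zz-=.003; move_linear([*S,zz],vel=.05); F=np.array(current_wrist_force())-F0
    if np.linalg.norm(F)>4: print("contact",round(zz,4),F.round(1))
    if F[2]>9: print("STOP"); break
print("rel",zz,current_opening())
if zz>.06: sys.exit("high stop")
grip(D+.02); pause(.2); move_linear([*S,.15],vel=.15); move_linear([.5,.1,.25],vel=.3)
t=cam("top");s=cam("side")
cv2.imwrite(f"pics/{name}.png",np.hstack([crop(t,300,120,90,90,40/9),crop(s,345,165,90,90,40/9)])); print(current_time())
E
python3 col.py "[.5277,-.2510]" .029 .052 c52
```

```text
floor -0.024000000000000007 3.8855669432509554
pinch 0.050651289521526165
0.051474179931332034 29.999769581481814
lift 0.051469273510715334
0.05151022785688255
rel 0.02799999999999995 0.05140580829806573
104.7667
```

View pics/c52.png

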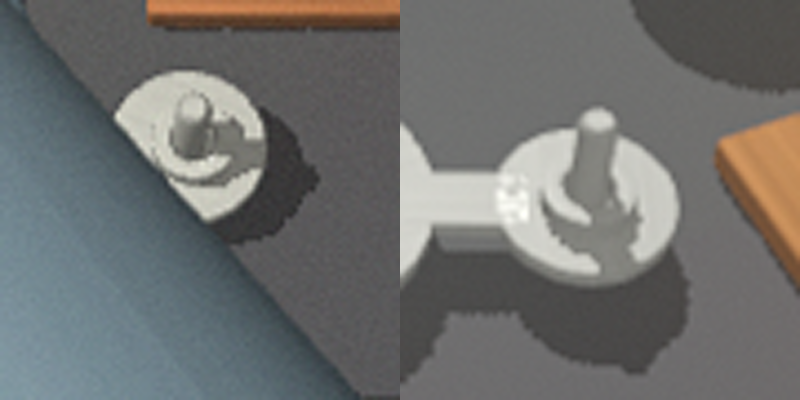

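Collar 52 lies flat on the plate around the spit: top crop (195,145), side (595,205). Next is collar 44, with its position measured again first.

```bash
python3 m.py | grep -E "^\((349|445|34.|44.|35.)"; python3 col.py "[.4236,-.3387]" .043 .044 c44
```

```text
(445, 236) [ 0.4225 -0.338 ] D 0.04046251252293587 0.03759795480607074 [136. 121. 132.] [122. 123. 116.]
(349, 358) [ 0.4245 -0.342 ] D 0.046080078929662704 0.04270814223772198 [184. 139. 149.] [124. 123. 119.]
floor -0.024000000000000007 4.837965860095821
pinch 0.042465758250645906
0.043396244419927066 30.000088959932327
lift 0.043272369265013974
0.04342386296000229
rel 0.042999999999999955 0.04307263282957223
126.3667
```

View pics/c44.png

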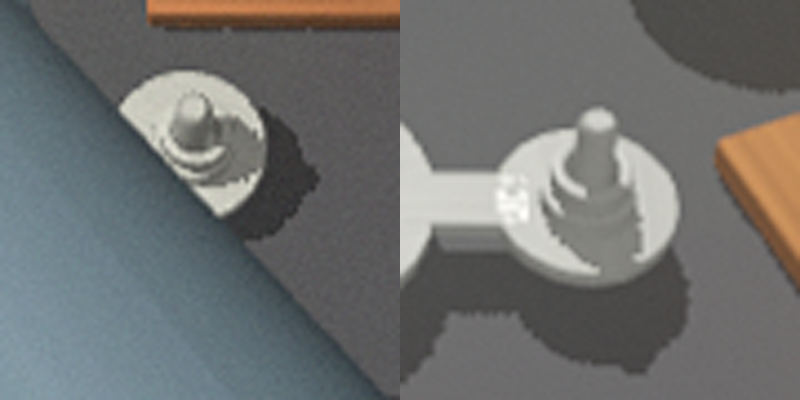

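Both collars are stacked flat, 44 on top of 52. I'll take one last look at the jar and plunger before handing in.

Run:
```python
from h import *
move_linear([.42,-.3,.3],vel=.3); pause(.3)
t=cam("top");s=cam("side")
cv2.imwrite("pics/fin.png",np.vstack([crop(t,130,100,260,150,2.0),crop(s,190,90,260,150,2.0)])); print(current_time())
```

```text
128.2833
```

View pics/fin.png

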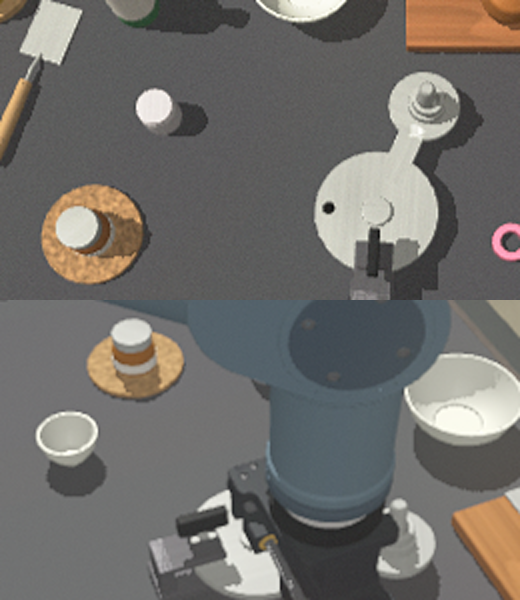

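The jar is upright on the trivet at (80,230), the plunger is down and in line, the collars are on the spit at (428,100), and the bystanders haven't moved. I'm handing in.

```bash
python3 -c "
from cell import *
print(job_done(),current_time())"
```

```text
the job is handed in; nothing more can be done
the job is handed in; nothing more can be done
```

I handed the job in at about 128 s: the jar is on the trivet, the arm is locked at the carving hole, and the two steel collars present (52, then 44 on top) are fully home on the spit; no verdict was returned.

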